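# Load the sprung butter lift and snap its tabs down

### The arm

A 7-joint arm with a two-finger parallel gripper is mounted at the origin on a cart in front of the work surface, level with it; the furniture and walls round the work are solid. World frame = base frame: x ahead of the robot, y to its left, z up, the work surface at z = 0. Lengths are in m, angles in rad, forces in N, time in s.
With the tool pointing down it reaches from about 0.4 to 0.925 m from the base axis. Payload 4.1 kg.
Tool frame: the origin (TCP) lies midway between the tips of the shut fingers; the grasp point (between the pads) lies 19 mm behind it; z points along the fingers, y is the line along which they close (so a half turn about z gives the same grasp; the last joint's range is limited). The gripper opens to 85 mm and grips with 20 to 120 N. Pads are 22 mm wide; open, the fingers measure 114 mm over their backs; the gripper's body (76 mm by 85 mm) begins 54 mm behind the grasp point. The pads swing forward as they close: fully open they stand 13 mm farther back than shut.
Start: joints at [1.008, 0.398, 0.045, 1.537, -0.019, 1.207, -0.051], TCP at [0.291, -0.581, 0.231] pointing down, gripper open.
Joint ranges: [-2.82, 2.82], [-0.49, 2.23], [-1.37, 1.46], [0, 2.46], [-1.36, 4.5], [0.23, 2], [-2.94, 2.94]. Speed limits (rad/s): [2.57, 2.57, 3.14, 3.14, 3.14, 3.14, 3.14].

### API

Orientations are given as a 3x3 rotation matrix whose columns are the frame's x, y, z axes.
In Python, from rig import ctrl gives the robot as it stands. The module is installed in compiled form; this text tells all that it offers.
- The arm moves only by the shell command python3 -m crank 'ROWS' [FORCE]. ROWS is JSON, a list of rows, each a list of 5 numbers: the shift along the tool's x, y, z in cm, then the turn about the tool's z in units of 5 degrees (1.0 is 5 degrees), then the opening, from 0 (shut) to 1 (fully open). In form: [[x, y, z, roll, fingers], ...]. A call has 1 to 20 rows; each row is the pose to reach, as a shift and turn from the pose commanded when the call began, along the tool's axes at that moment; what a row does not reach only later rows make up. A row lasts 1/12 s, in which the tool goes at most 41.7 mm and 7.16 degrees, less where a joint would pass 70% of its speed; a pose out of reach is approached as far as the arm can. A call with a gripper value outside its range is refused whole. The fingers move at their own pace and stop on an object; FORCE is the grip in N (left out, the last holds). Time passes only in rows, so rows that repeat a pose let the fingers close. It gives the time, the measured TCP pose, the force, the opening and the grip force at its end, in the units of the state.
- ctrl.read_state(): the state, without advancing time (a new reading comes with each control period).
- ctrl.camera(name): name is "scene" or "top" or "wrist"; returns a dict with "img" (400x640x3 uint8, red, green, blue), "fx", "fy", "cx", "cy" (pixels), "rvec" (rotation vector, rad) and "tvec" (3), from world to camera coordinates, as OpenCV has them. Camera axes: x right, y down, z forward; pixel columns grow to the right and rows downward; lengths in m; the calibration is good to about 2 mm. A picture is of the moment at which its call begins. There is no depth.
- ctrl.close_job(): hands the job in; it is judged then, once.
Trained networks look in the newest picture that a camera, given by its name, has taken for a name from the list of things; names that differ only in an ending like _2 or _b are one class to them, and where a whole thing is asked for, a point or a joint stands for the part that bears it (a point fixed in the world has none). Each returns a list of dicts, best first, with "confidence" (0 to 1); they miss things now and then, are a little off and sometimes report something else, mostly with a low value. They report only what shows in the picture. A call takes as long as a camera call.
- ctrl.trace(camera, name): "pixels" (400x640 bool, what is visible of it) and "bbox" ([left, top, right, bottom] in pixels, round what is visible of it).
The state is a dict: "time_s": time; "q": joint angles; "dq": joint speeds; "joint_torque": joint torques, N m; "position": TCP position; "eef_rot": TCP orientation; "force": force on the tool from outside, world axes, zero at the start; "ft_torque": the same for the moment, N m; "width": finger opening in m; "gripper_force": force on a finger pad.
Only numpy, scipy, OpenCV 4.12 (cv2) and the standard library are available. Lean on these libraries where they do the work, as an engineer would, in place of code of your own. Each camera call takes 0.05 s, during which the arm holds its last target. There are 200 camera calls.

### The job

Load both butter packs into the sprung lift: lower them gently, without dropping them, so that each stands upright on its long edge in its own blue lane of the tray, which sinks under the weight. Once both are in, press the two red snap tabs flat down over the ends of the packs, and leave the spice jar and the clip-top jar where they are.

Things in the scene. Friction and masses are not known exactly. Their poses are not given: they have to be found in the camera images.
- lift: Fixed open-topped steel box with a sprung tray inside. Walls 132 x 170 mm outside (x, y), 6 mm thick, well 120 x 158 mm inside; rim 118 mm above the worktop. A 32 mm flange at each x end carries a red tab, so the whole is 194 mm long in x. Origin: centre of the underside. Its x runs along the two lanes, from the front tab to the back tab; z up.
- tray (a joint): How far the white sprung tray has sunk, m: 0 empty (lane floors 22 mm below the rim), stop at 0.080. Linear spring of 74 N/m with damping: one pack sinks it about 30 mm, both about 64 mm (packs weigh 0.25 kg, give or take an eighth), so that the pack tops end 5 to 22 mm below the rim. It moves straight down within half a second of letting go.
- lane_left (a point): Centre of the floor of the tray's blue lane on the lift's +y side; it sinks with the tray. Axes as the lift's. Each lane is a channel 45 mm wide (y) between ribs 6 mm high, 116 mm long (x); lane centres are 67 mm apart, 33.5 mm either side of the lift's middle.
- lane_right (a point): The same for the lane on the lift's -y side.
- tab_front (a joint): Angle of the red snap tab at the lift's -x end, rad: 0 lying flat over the well (pressed home), about 1.1 standing open. Flat tab 57 mm long, 90 mm wide, 4 mm thick, on a friction hinge (0.08 N m) that stays where it is left. Flat, its top is 6 mm above the rim and it reaches over the pack ends.
- tab_front_hinge (a point): Middle of the front tab's hinge axis, 90 mm toward -x from the lift's middle, 4 mm above the rim; does not shift as the tab turns. Pressing straight down from above with shut fingers, 20 mm inward (+x) of this point, folds the tab flat (about 3 to 6 N).
- tab_front_tip (a point): Middle of the front tab's free edge, 57 mm from the hinge. With the tab open it is about 50 mm above the hinge and leans in toward the well, but stays outside the packs' space.
- tab_back (a joint): The same for the red tab at the lift's +x end (mirrored: it leans toward -x).
- tab_back_hinge (a point): Middle of the back tab's hinge axis, 90 mm toward +x from the lift's middle, 4 mm above the rim; press 20 mm inward (-x) of it.
- tab_back_tip (a point): Middle of the back tab's free edge, 57 mm from the hinge.
- pack_a: Butter pack, a yellow and green block 102 mm long, 37 mm thick, 73 mm high as it stands on its long edge on the worktop. Its own x points up, its y runs along its length, its z across its thickness. Origin: middle of one 102 x 73 mm face. Grip it across the 37 mm from above.
- pack_a_top (a point): Centre of the pack's top face as it stands (axes as the pack's).
- pack_a_foot (a point): Centre of the pack's bottom face as it stands, 73 mm below its top.
- pack_b: The second butter pack, the same as the first.
- pack_b_top (a point): Centre of its top face.
- pack_b_foot (a point): Centre of its bottom face.
- clip_jar: Bystander: loose clip-top jar, 92 x 83 x 110 mm, on the worktop to the left. Origin: centre of the underside.
- spice_jar: Bystander: spice jar with a black cap and green label, 45 x 45 x 105 mm, on the worktop to the right. Origin: centre of the underside.

How it is judged:
On the way, in this order (a step that is already met when the one before it is completed fails the run):
1. one butter pack stands released in a lane and the tray has sunk under it, both tabs still open (((((horizontal distance between pack_a_foot and lane_left below 0.014 m and z of pack_a_foot in the frame of lane_left below 0.005 m) or (horizontal distance between pack_a_foot and lane_right below 0.014 m and z of pack_a_foot in the frame of lane_right below 0.005 m)) and angle between pack_a's own x axis and vertical below 0.1 rad and angle between the y axis of pack_a and the x axis of lift, either way round below 0.15 rad and contact force between the fingers and pack_a below 0.1 N) or (((horizontal distance between pack_b_foot and lane_left below 0.014 m and z of pack_b_foot in the frame of lane_left below 0.005 m) or (horizontal distance between pack_b_foot and lane_right below 0.014 m and z of pack_b_foot in the frame of lane_right below 0.005 m)) and angle between pack_b's own x axis and vertical below 0.1 rad and angle between the y axis of pack_b and the x axis of lift, either way round below 0.15 rad and contact force between the fingers and pack_b below 0.1 N)) and value of joint tray above 0.018 m and value of joint each of tab_front, tab_back above 0.6 rad), for 0.2 s.
2. both packs stand released in the two lanes and the tray has sunk further, both tabs still open (((horizontal distance between pack_a_foot and lane_left below 0.014 m and z of pack_a_foot in the frame of lane_left below 0.005 m) or (horizontal distance between pack_a_foot and lane_right below 0.014 m and z of pack_a_foot in the frame of lane_right below 0.005 m)) and angle between each of pack_a, pack_b's own x axis and vertical below 0.1 rad and angle between the y axis of each of pack_a, pack_b and the x axis of lift, either way round below 0.15 rad and contact force between the fingers and pack_a below 0.1 N and ((horizontal distance between pack_b_foot and lane_left below 0.014 m and z of pack_b_foot in the frame of lane_left below 0.005 m) or (horizontal distance between pack_b_foot and lane_right below 0.014 m and z of pack_b_foot in the frame of lane_right below 0.005 m)) and contact force between the fingers and pack_b below 0.1 N and value of joint tray above 0.048 m and value of joint each of tab_front, tab_back above 0.6 rad), for 0.2 s.
At the end, for the whole second after the job is handed in: Both packs are upright (within 0.10 rad) in a lane each, their feet within 14 mm of the lane's centre and no more than 5 mm above its floor, lengthwise along the lane within 0.15 rad, at rest; the tray is sunk by more than 48 mm; both red tabs are down to less than 0.12 rad (((horizontal distance between pack_a_foot and lane_left below 0.014 m and z of pack_a_foot in the frame of lane_left below 0.005 m) or (horizontal distance between pack_a_foot and lane_right below 0.014 m and z of pack_a_foot in the frame of lane_right below 0.005 m)) and angle between each of pack_a, pack_b's own x axis and vertical below 0.1 rad and angle between the y axis of each of pack_a, pack_b and the x axis of lift, either way round below 0.15 rad and contact force between the fingers and pack_a below 0.1 N and ((horizontal distance between pack_b_foot and lane_left below 0.014 m and z of pack_b_foot in the frame of lane_left below 0.005 m) or (horizontal distance between pack_b_foot and lane_right below 0.014 m and z of pack_b_foot in the frame of lane_right below 0.005 m)) and contact force between the fingers and pack_b below 0.1 N and value of joint tray above 0.048 m and value of joint each of tab_front, tab_back below 0.12 rad and linear speed of each of pack_a, pack_b below 0.02 m/s); the robot touches nothing.
It fails at once if a pack was dropped or thrust onto the tray (tray sinking faster than 0.45 m/s) (velocity of joint tray above 0.45 m/s).
It fails at once if the clip-top jar or the spice jar was moved by more than 30 mm (distance of any of clip_jar, spice_jar from where it was at the start of the episode above 0.03 m).
It also fails if it takes over 66 s, if anything falls off the work surface, if the arm or the gripper's body presses on something with over 40 N, if the wrist force passes 120 N, or if a joint passes its speed limit or range.

## Working session

There is one attempt and no reset: what is moved stays moved. The work goes in short steps, Python scripts to look and compute and a shell command to move; the robot and the scene stay as the last step left them, time stands still between calls to the robot, and variables do not carry over. Pictures are saved under pics/ and viewed, at most 10 in all, crops included, and the job is handed in when it is done.

```bash
mkdir -p pics; cat > h.py <<'E'
from rig import ctrl
import numpy as np, cv2
def snap(n):
    c=ctrl.camera(n); c['R']=cv2.Rodrigues(np.array(c['rvec'],float))[0]; c['t']=np.array(c['tvec'],float).ravel(); return c
def ray(c,u,v,z):
    d=c['R'].T@np.array([(u-c['cx'])/c['fx'],(v-c['cy'])/c['fy'],1]); o=-c['R'].T@c['t']
    return o+d*(z-o[2])/d[2]
def proj(c,p):
    q=c['R']@np.array(p)+c['t']; return c['cx']+c['fx']*q[0]/q[2], c['cy']+c['fy']*q[1]/q[2]
def save(c,f): cv2.imwrite('pics/'+f,c['img'][:,:,::-1])
E
python3 - <<'E'
from h import *
np.set_printoptions(precision=4,suppress=True)
s=ctrl.read_state(); print(s['time_s'],s['position'],s['eef_rot'],s['width'],s['force'])
for n in ['top','scene']:
    c=snap(n); save(c,n+'0.png'); print(n,-c['R'].T@c['t'],c['fx'],c['R'][2])
    for k in ['lift','tray','tab_front','pack_a','clip_jar','spice_jar']:
        for d in ctrl.trace(n,k)[:3]: print(k,round(d['confidence'],2),d['bbox'],d['pixels'].sum())
E
```

```text
0.0 [ 0.2905 -0.5807  0.2303] [[ 0.8943  0.4475 -0.001 ]
 [ 0.4475 -0.8943  0.0017]
 [-0.0001 -0.0019 -1.    ]] 0.08585558140854355 [0.4242 0.1554 0.6186]
top [ 0.3826 -0.108   1.7379] 465.2485372820694 [ 0.103   0.0039 -0.9947]
lift 0.72 [251.5, 174.3, 303.4, 232.4] 2392
tray 0.83 [256.7, 191.3, 299.8, 225.1] 1469
tab_front 0.71 [265.0, 220.7, 286.7, 232.3] 226
pack_a 0.71 [389.1, 213.3, 403.0, 238.2] 320
pack_a 0.51 [346.2, 212.7, 360.1, 240.6] 281
clip_jar 0.82 [174.8, 233.8, 204.0, 253.7] 554
clip_jar 0.59 [387.3, 210.9, 403.3, 238.8] 335
spice_jar 0.58 [463.6, 214.1, 489.0, 226.6] 190
scene [-0.2569 -1.5072  1.0329] 467.90045117276645 [ 0.4262  0.7476 -0.5094]
lift 0.93 [271.4, 162.6, 313.2, 215.6] 1526
lift 0.73 [285.6, 170.0, 314.1, 191.5] 260
tray 0.69 [287.6, 167.9, 313.5, 188.7] 265
tab_front 0.56 [271.4, 165.0, 289.7, 183.8] 221
pack_a 0.86 [315.4, 241.3, 342.9, 261.8] 412
pack_a 0.62 [297.5, 223.4, 320.1, 242.4] 195
clip_jar 0.79 [232.5, 156.1, 248.9, 181.4] 329
clip_jar 0.57 [270.4, 165.1, 289.3, 188.6] 200
spice_jar 0.6 [374.3, 277.1, 389.6, 312.7] 479
spice_jar 0.51 [315.2, 238.8, 341.3, 259.4] 374
```

```bash
python3 - <<'E'
import cv2
t=cv2.imread('pics/top0.png')[150:270,150:510]
s=cv2.imread('pics/scene0.png')[140:330,210:420]
cv2.imwrite('pics/t1.png',cv2.resize(t,(800,267),interpolation=cv2.INTER_CUBIC))
cv2.imwrite('pics/s1.png',cv2.resize(s,(630,570),interpolation=cv2.INTER_CUBIC))
E
```

```text
(no output)
```

View pics/t1.png

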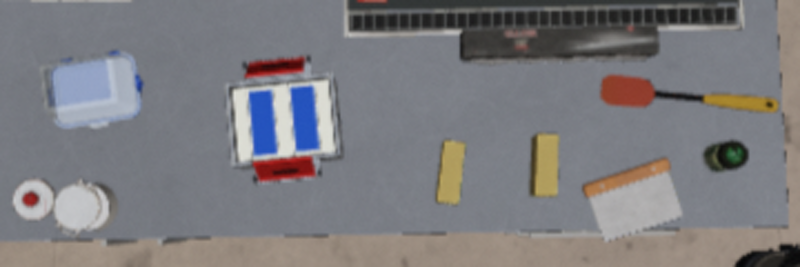

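View pics/s1.png

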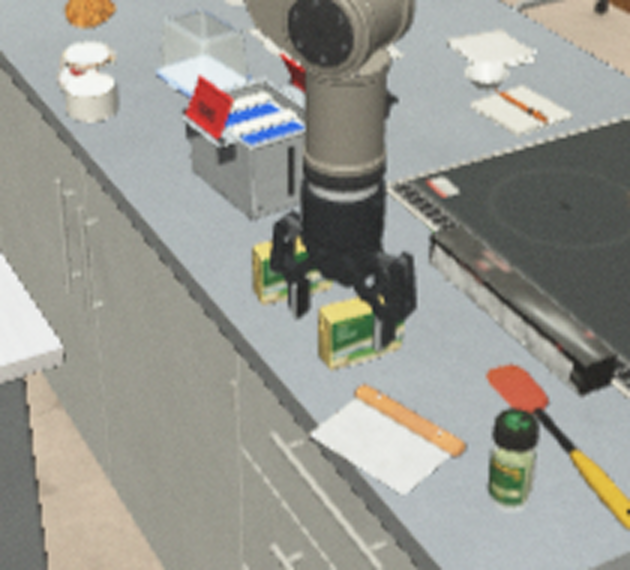

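The top crop shows the lift at about pixel (278,204), the packs at about (353,227) and (395,224), the spice jar at (477,219), and the clip jar probably at (189,243). The lanes and packs both run roughly along world x. Next I'll measure by colour inside the traced regions.

```bash
cat > m.py <<'E'
from h import *
np.set_printoptions(precision=4,suppress=True)
def blobs(c,name,z,amin=60,roi=None):
    hsv=cv2.cvtColor(c['img'],cv2.COLOR_RGB2HSV)
    lo,hi={'yel':((18,70,110),(34,255,255)),'blue':((105,140,90),(125,255,255)),'red':((170,150,60),(180,255,255))}[name]
    m=cv2.inRange(hsv,lo,hi)
    if name=='red': m|=cv2.inRange(hsv,(0,170,60),(5,255,255))
    out=[]
    for k in cv2.findContours(m,cv2.RETR_EXTERNAL,cv2.CHAIN_APPROX_NONE)[0]:
        if cv2.contourArea(k)<amin: continue
        p=np.array([ray(c,u,v,z)[:2] for u,v in k[:,0]])*1000
        r=cv2.minAreaRect(p.astype(np.float32)); b=cv2.boxPoints(r); e=[b[1]-b[0],b[2]-b[1]]
        l=max(e,key=np.linalg.norm); a=np.degrees(np.arctan2(l[1],l[0])); a=(a+90)%180-90
        out.append((k[:,0].mean(0),np.array(r[0])/1000,sorted(r[1]),round(a,2)))
        print(name,'px',out[-1][0],'centre',out[-1][1],'size mm',np.round(out[-1][2]),'ang of long',out[-1][3])
    return out
E
python3 - <<'E'
from m import *
c=snap('top')
blobs(c,'yel',.073); blobs(c,'blue',.096); blobs(c,'red',.14,20)
for k,z in [('clip_jar',.1),('spice_jar',.1)]:
    d=ctrl.trace('top',k)[0]; b=d['bbox']; print(k,[ray(c,b[i],b[j],z)[:2] for i,j in((0,1),(2,3))])
E
```

```text
yel px [352.4143 226.9857] centre [ 0.4497 -0.1922] size mm [37. 99.] ang of long -8.52
yel px [395.5072 223.6957] centre [ 0.4587 -0.3468] size mm [32. 97.] ang of long -2.07
yel px [483.2254 195.5775] centre [ 0.5526 -0.6644] size mm [ 23. 116.] ang of long 83.06
blue px [267.6901 204.7183] centre [0.5336 0.107 ] size mm [34. 99.] ang of long 4.72
blue px [286.4857 202.9143] centre [0.5393 0.0403] size mm [34. 99.] ang of long 4.99
red px [277.4677 225.3387] centre [0.4565 0.0692] size mm [28. 88.] ang of long -84.81
red px [433.7955 190.7273] centre [ 0.5658 -0.4753] size mm [36. 60.] ang of long 82.4
red px [273.4643 179.875 ] centre [0.6149 0.0819] size mm [20. 85.] ang of long -85.41Traceback (most recent call last):
  File "<stdin>", line 5, in <module>
IndexError: list index out of range
```

```bash
cat > plan.py <<'E'
import sys; from h import *
# usage: plan.py x y z yaw_deg  -> shift in tool axes (cm), roll units, from the measured pose
x,y,z,a=map(float,sys.argv[1:5]); s=ctrl.read_state(); R=np.array(s['eef_rot']); p=np.array(s['position'])
cur=np.degrees(np.arctan2(R[1,0],R[0,0])); d=(cur-a+90)%180-90
print('t',s['time_s'],'pos',p.round(4),'yaw',round(cur,2),'w',round(s['width'],4),'F',np.round(s['force'],1))
print('shift cm',(R.T@(np.array([x,y,z])-p)*100).round(2),'roll',round(d/5,2),'dist',np.linalg.norm(np.array([x,y,z])-p))
E
python3 plan.py 0.4497 -0.1922 0.22 -8.5
```

```text
t 0.8 pos [ 0.2908 -0.5813  0.2314] yaw 26.58 w 0.0856 F [ 0.3 -0.7 -1. ]
shift cm [ 31.62 -27.69   1.13] roll 7.02 dist 0.4204758960881857
```

```bash
python3 -m crank '[[10.5,-9.2,0.4,2.3,1],[21,-18.5,0.8,4.7,1],[31.6,-27.7,1.1,7,1],[31.6,-27.7,1.1,7,1],[31.6,-27.7,1.1,7,1],[31.6,-27.7,1.1,7,1],[31.6,-27.7,1.1,7,1],[31.6,-27.7,1.1,7,1],[31.6,-27.7,1.1,7,1],[31.6,-27.7,1.1,7,1],[31.6,-27.7,1.1,7,1],[31.6,-27.7,1.1,7,1],[31.6,-27.7,1.1,7,1],[31.6,-27.7,1.1,7,1],[31.6,-27.7,1.1,7,1],[31.6,-27.7,1.1,7,1]]'
python3 - <<'E'
from m import *
c=snap('wrist'); save(c,'w1.png'); print(-c['R'].T@c['t'],c['R'][2])
blobs(c,'yel',.073,400); print(ray(c,320,200,0))
c=snap('top');save(c,'top2.png')
blobs(c,'blue',.096,40);blobs(c,'yel',.073)
E
python3 plan.py 0.4497 -0.1922 0.0345 -8.5
```

```text
time_s: 2.13
position: [0.4489, -0.1939, 0.2203]
eef_rot: [[0.989, -0.15, -0.0], [-0.15, -0.989, -0.0], [-0.0, 0.0, -1.0]]
force: [0.5, -0.2, -0.1]
width: 0.0851
gripper_force: 0.0
[ 0.5261 -0.205   0.3626] [-0.3033  0.046  -0.9518]
yel px [321.4959 178.7172] centre [ 0.45   -0.1924] size mm [34. 98.] ang of long -7.76
yel px [472.7442 147.7093] centre [ 0.4586 -0.3461] size mm [35. 98.] ang of long -3.89
[ 0.4062 -0.1837  0.    ]
blue px [267.6901 204.7183] centre [0.5336 0.107 ] size mm [34. 99.] ang of long 4.72
blue px [286.4857 202.9143] centre [0.5393 0.0403] size mm [34. 99.] ang of long 4.99
yel px [395.5217 223.6957] centre [ 0.4587 -0.3468] size mm [32. 97.] ang of long -2.07
yel px [483.2254 195.5493] centre [ 0.5532 -0.6645] size mm [ 24. 116.] ang of long 82.42
t 2.2333 pos [ 0.4491 -0.1933  0.2203] yaw -8.55 w 0.0856 F [0.6 0.9 0.3]
shift cm [ 0.05 -0.13 18.58] roll -0.01 dist 0.18577371858012146
```

View pics/w1.png

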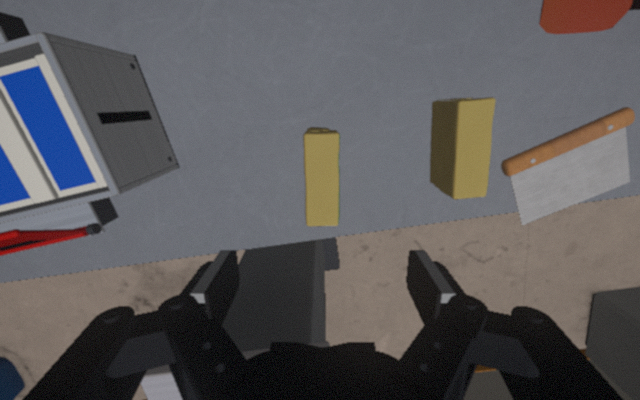

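The wrist view shows pack a at (321,179) between the fingers and pack b at (472,148). Both agree with the top view, so I'll descend and grip pack a.

```bash
python3 -m crank '[[0.1,-0.1,4,0,1],[0.1,-0.1,8,0,1],[0.1,-0.1,12,0,1],[0.1,-0.1,15,0,1],[0.1,-0.1,17.5,0,1],[0.1,-0.1,19,0,1],[0.1,-0.1,19,0,1],[0.1,-0.1,19,0,0],[0.1,-0.1,19,0,0],[0.1,-0.1,19,0,0],[0.1,-0.1,19,0,0],[0.1,-0.1,19,0,0],[0.1,-0.1,19,0,0],[0.1,-0.1,19,0,0]]' 45; python3 plan.py 0.45 -0.1924 0.255 4.9
```

```text
time_s: 3.4
position: [0.4518, -0.1922, 0.0318]
eef_rot: [[0.989, -0.147, 0.003], [-0.147, -0.989, -0.001], [0.003, 0.001, -1.0]]
force: [-1.5, -0.7, 6.8]
width: 0.0372
gripper_force: 45.4
t 3.4 pos [ 0.4518 -0.1922  0.0318] yaw -8.44 w 0.0372 F [-1.5 -0.7  6.8]
shift cm [ -0.11   0.07 -22.32] roll -2.67 dist 0.22321940540113624
```

```bash
python3 -m crank '[[0,0,-2,0,0],[0,0,-5,0,0],[0,0,-9,0,0],[0,0,-13,0,0],[0,0,-17,0,0],[0,0,-20,0,0],[0,0,-22.5,-1,0],[0,0,-22.5,-2.2,0],[0,0,-22.5,-2.7,0],[0,0,-22.5,-2.7,0]]'; python3 plan.py 0.535 0.107 0.255 4.9
```

```text
time_s: 4.23
position: [0.4502, -0.1912, 0.2555]
eef_rot: [[0.996, 0.089, 0.0], [0.089, -0.996, -0.0], [0.0, 0.0, -1.0]]
force: [0.9, -0.3, -2.4]
width: 0.0366
gripper_force: 46.3
t 4.2333 pos [ 0.4502 -0.1912  0.2555] yaw 5.12 w 0.0366 F [ 0.9 -0.3 -2.4]
shift cm [ 11.11 -28.94   0.05] roll 0.04 dist 0.3099956831883641
```

```bash
python3 -m crank '[[1,-2.6,0,0,0],[2.4,-6.3,0,0,0],[3.8,-10,0,0,0],[5.2,-13.7,0,0,0],[6.6,-17.4,0,0,0],[8,-21,0,0,0],[9.4,-24.6,0,0,0],[10.5,-27.5,0,0,0],[11.1,-28.9,0,0,0],[11.1,-28.9,0,0,0],[11.1,-28.9,0,0,0]]'
python3 - <<'E'
from m import *
c=snap('wrist'); save(c,'w2.png'); print(-c['R'].T@c['t'])
blobs(c,'blue',.096,400); blobs(c,'red',.14,400)
s=ctrl.read_state(); print(s['position'])
z=s['position'][2]+.043; print('pack top z',z); blobs(c,'yel',z,400)
save(snap('scene'),'s2.png')
E
python3 plan.py 0.535 0.107 0.255 4.9
```

```text
time_s: 5.15
position: [0.5349, 0.1071, 0.2543]
eef_rot: [[0.996, 0.09, -0.002], [0.09, -0.996, -0.001], [-0.002, 0.0, -1.0]]
force: [0.4, -0.4, -2.1]
width: 0.0367
gripper_force: 46.2
[0.6129 0.1148 0.3965]
blue px [386.1592 178.5714] centre [0.5383 0.0406] size mm [ 36. 101.] ang of long 4.72
blue px [323.7265 145.6239] centre [0.569  0.1101] size mm [29. 35.] ang of long -84.86
red px [365.4542 107.4746] centre [0.613  0.0751] size mm [ 31. 102.] ang of long -84.86
[0.5349 0.1055 0.2544]
pack top z 0.29739001326568043
yel px [322.5736 264.7987] centre [0.5483 0.109 ] size mm [34. 70.] ang of long 5.21
t 5.25 pos [0.5351 0.1047 0.2546] yaw 4.95 w 0.0371 F [ 0.6 -0.4 -2.6]
shift cm [ 0.01 -0.23 -0.04] roll 0.01 dist 0.0023615942019065686
```

View pics/w2.png

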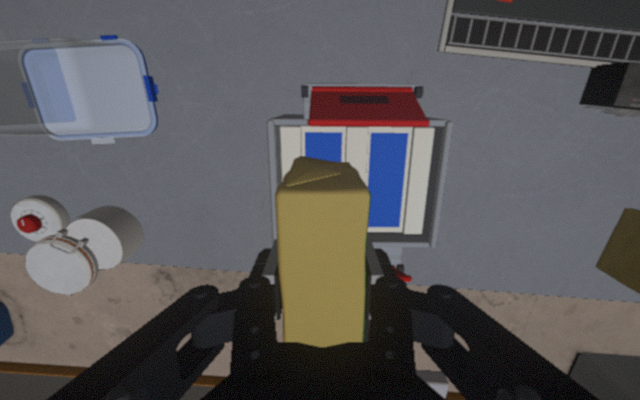

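The wrist view shows pack a held, its top end edge near row 190 at columns 278-368, its far foot edge near row 158. The lift is below it with the back tab open. Now I'll work out the pack's pose in the hand.

```bash
python3 - <<'E'
from m import *
c=snap('wrist'); s=ctrl.read_state(); p=np.array(s['position']); print(p)
zt=p[2]+.043
hsv=cv2.cvtColor(c['img'],cv2.COLOR_RGB2HSV); m=cv2.inRange(hsv,(18,70,60),(34,255,255))>0
for v in (156,158,160,164,180,186,188,190,192,195,200,220,240):
    u=np.flatnonzero(m[v,230:420])+230
    if len(u): print(v,u.min(),u.max(),'top',ray(c,(u.min()+u.max())/2,v,zt)[:2],'w',ray(c,u.min()-.5,v,zt)[1]-ray(c,u.max()+.5,v,zt)[1],'foot',ray(c,(u.min()+u.max())/2,v,zt-.073)[:2])
a=np.radians(4.85); L=np.array([.5332,.1073]); ux=np.array([np.cos(a),np.sin(a)])
print('want lane end at',L+ux*.051)
print('proj want top end',proj(c,[*(L+ux*.051),zt]),'foot end',proj(c,[*(L+ux*.051),zt-.073]))
cv2.imwrite('pics/w3.png',cv2.resize(c['img'][130:260,220:440,::-1],(792,468),interpolation=cv2.INTER_CUBIC))
E
```

```text
[0.5352 0.1045 0.2548]
158 299 306 top [0.5944 0.1173] w 0.002733721242183615 foot [0.5806 0.1211]
160 295 317 top [0.5938 0.1161] w 0.007876394544673787 foot [0.5795 0.119 ]
164 294 348 top [0.5928 0.1108] w 0.018917145401289595 foot [0.5779 0.1098]
180 284 360 top [0.5872 0.11  ] w 0.02694740627791707 foot [0.5681 0.1084]
186 279 364 top [0.585 0.11 ] w 0.030295762502152615 foot [0.5643 0.1084]
188 278 365 top [0.5843 0.1099] w 0.031068697720641164 foot [0.563  0.1083]
190 276 367 top [0.5835 0.1099] w 0.0325527182699189 foot [0.5617 0.1081]
192 276 368 top [0.5828 0.1096] w 0.03297954180217291 foot [0.5605 0.1077]
195 276 368 top [0.5817 0.1095] w 0.03308951385980524 foot [0.5585 0.1076]
200 275 369 top [0.5798 0.1094] w 0.03399001890752047 foot [0.5553 0.1073]
220 277 367 top [0.5721 0.1087] w 0.033303342975509326 foot [0.5418 0.1061]
240 277 365 top [0.564  0.1084] w 0.03333342731136771 foot [0.5277 0.1056]
want lane end at [0.584  0.1116]
proj want top end (np.float64(316.6741245574426), np.float64(188.236778264319)) foot end (np.float64(318.86620784463054), np.float64(153.6179624833616))
```

View pics/w3.png

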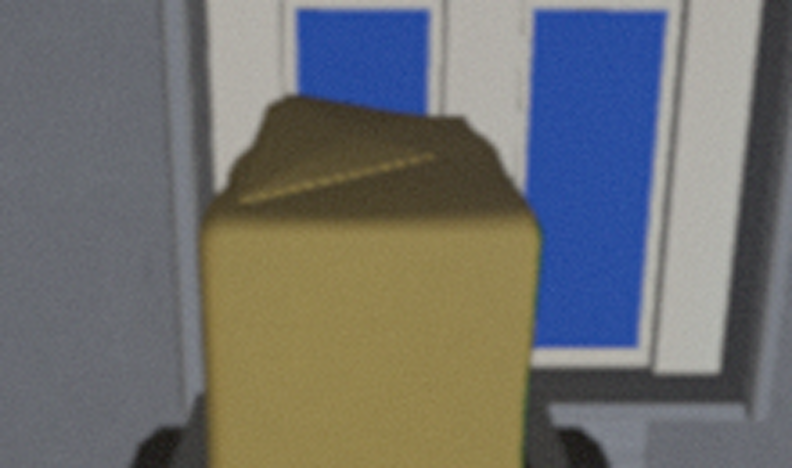

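The pack hangs straight, and the TCP has settled about 2.5 mm short in y. I'll correct x and y, descend to just above the rim and check again.

```bash
python3 -m crank '[[0.2,-0.2,0.5,0,0],[0.2,-0.2,3,0,0],[0.2,-0.2,6,0,0],[0.2,-0.2,8.5,0,0],[0.2,-0.2,9,0,0],[0.2,-0.2,9,0,0],[0.2,-0.2,9,0,0]]'
cat > chk.py <<'E'
from m import *
c=snap('wrist'); s=ctrl.read_state(); p=np.array(s['position']); print(p,s['force'])
zt=p[2]+.041
hsv=cv2.cvtColor(c['img'],cv2.COLOR_RGB2HSV); m=cv2.inRange(hsv,(18,70,60),(34,255,255))>0
for v in (195,220,240):
    u=np.flatnonzero(m[v,230:420])+230
    if len(u): print(v,u.min(),u.max(),'top',ray(c,(u.min()+u.max())/2,v,zt)[:2])
blobs(c,'blue',.096,300)
E
python3 chk.py; python3 plan.py 0.535 0.107 0.128 4.9
```

```text
time_s: 5.88
position: [0.5382, 0.1082, 0.1661]
eef_rot: [[0.996, 0.088, 0.001], [0.088, -0.996, 0.0], [0.001, -0.0, -1.0]]
force: [0.0, -0.5, -1.8]
width: 0.0369
gripper_force: 46.0
[0.5388 0.1086 0.1669] [ 0.4146  0.3531 -1.6766]
195 276 369 top [0.5842 0.1128]
220 277 367 top [0.5744 0.1122]
240 277 365 top [0.5662 0.1118]
blue px [411.2981 207.5901] centre [0.5385 0.0406] size mm [ 37. 102.] ang of long 4.7
blue px [325.5841 154.3009] centre [0.5794 0.1109] size mm [ 8. 36.] ang of long -84.99
t 5.9333 pos [0.5388 0.1086 0.1669] yaw 5.04 w 0.0372 F [ 0.4  0.4 -1.7]
shift cm [-0.4   0.12  3.89] roll 0.03 dist 0.03915429017354738
```

```bash
python3 -m crank '[[-0.2,0.12,1,0,0],[-0.2,0.12,2,0,0],[-0.2,0.12,3,0,0],[-0.2,0.12,3.8,0,0],[-0.2,0.12,4.5,0,0],[-0.2,0.12,5.2,0,0],[-0.2,0.12,6,0,0],[-0.2,0.12,6,0,0],[-0.2,0.12,6,0,0],[-0.2,0.12,6,0,0]]'; python3 chk.py;  python3 plan.py 0.5365 0.107 0.098 4.9
```

```text
time_s: 6.77
position: [0.5356, 0.1072, 0.1054]
eef_rot: [[0.996, 0.089, 0.0], [0.089, -0.996, -0.0], [0.0, 0.0, -1.0]]
force: [-0.5, -0.7, -0.5]
width: 0.0366
gripper_force: 46.4
[0.5357 0.1072 0.1056] [-1.5874 -0.1673 -0.6472]
195 276 369 top [0.5815 0.1118]
220 277 367 top [0.5717 0.1111]
240 277 365 top [0.5634 0.1108]
blue px [426.7339 227.1376] centre [0.5458 0.05  ] size mm [33. 75.] ang of long 4.7
blue px [36.1128 81.365 ] centre [0.6092 0.2535] size mm [10. 63.] ang of long 6.81
t 6.8167 pos [0.5357 0.1072 0.1056] yaw 5.08 w 0.0367 F [-1.6 -0.2 -0.6]
shift cm [0.07 0.03 0.76] roll 0.04 dist 0.007667987082763365
```

The tray is bearing most of the weight. I'll lower the last 7 mm, open partly and rise slowly.

```bash
python3 -m crank '[[0,0,0.4,0,0],[0,0,0.7,0,0],[0,0,0.7,0,0],[0,0,0.7,0,0],[0,0,0.7,0,0.3],[0,0,0.7,0,0.58],[0,0,0.7,0,0.58],[0,0,0.7,0,0.58],[0,0,0.7,0,0.58]]';  python3 -m crank '[[0,0,-0.5,0,0.58],[0,0,-1.5,0,0.58],[0,0,-3,0,0.58],[0,0,-6,0,0.58],[0,0,-10,0,0.58],[0,0,-14,0,0.58],[0,0,-16,0,0.58],[0,0,-16,0,1]]'
python3 - <<'E'
from m import *
c=snap('wrist'); save(c,'w4.png')
for z in(.14,): blobs(c,'yel',z,400)
blobs(c,'blue',.066,300)
E
python3 plan.py 0.4587 -0.346 0.255 -3.2
```

```text
time_s: 7.57
position: [0.5354, 0.107, 0.0983]
eef_rot: [[0.996, 0.088, -0.0], [0.088, -0.996, -0.0], [-0.0, 0.0, -1.0]]
force: [-0.4, -0.3, 0.2]
width: 0.0494
gripper_force: 0.0
time_s: 8.23
position: [0.5389, 0.1084, 0.2654]
eef_rot: [[0.996, 0.089, 0.012], [0.089, -0.996, 0.002], [0.012, -0.001, -1.0]]
force: [0.5, -0.5, -0.3]
width: 0.0603
gripper_force: 0.0
yel px [323.6471 189.9922] centre [0.5355 0.1076] size mm [34. 96.] ang of long 5.12
blue px [378.7235 175.4839] centre [0.5386 0.0411] size mm [ 35. 100.] ang of long 4.82
t 8.2833 pos [0.5373 0.1078 0.2623] yaw 5.08 w 0.0672 F [-0.3  0.4 -0.6]
shift cm [-11.85  44.5    0.62] roll 1.66 dist 0.4605735974942186
```

View pics/w4.png

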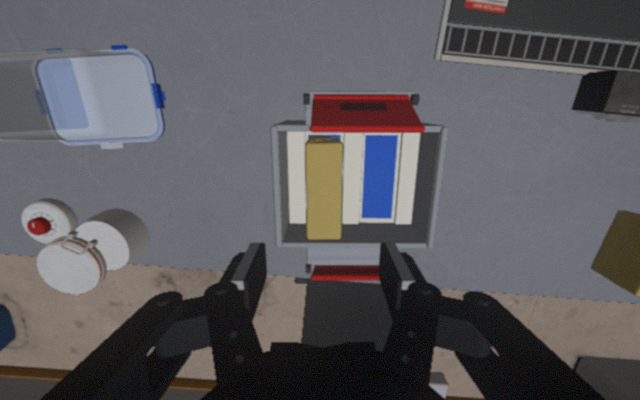

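Pack a (324,190) stands in the left lane and the tray has sunk. Both tabs are open. Now pack b.

```bash
python3 -m crank '[[-1,3.7,0.3,0,1],[-2,7.6,0.6,0.2,1],[-3,11.5,1.2,0.4,1],[-4.1,15.4,1.8,0.6,1],[-5.1,19.3,2.4,0.8,1],[-6.2,23.2,3,1,1],[-7.2,27.1,3.6,1.2,1],[-8.2,31,4.1,1.4,1],[-9.3,34.9,4.1,1.6,1],[-10.3,38.7,4.1,1.7,1],[-11.3,42.4,4.1,1.7,1],[-11.8,44.4,4.1,1.7,1],[-11.8,44.5,4.1,1.7,1],[-11.8,44.5,4.1,1.7,1],[-11.8,44.5,4.1,1.7,1]]'
python3 - <<'E'
from m import *
c=snap('wrist'); save(c,'w5.png'); blobs(c,'yel',.073,400)
E
python3 plan.py 0.4587 -0.346 0.0305 -3
```

```text
time_s: 9.53
position: [0.4574, -0.3449, 0.2163]
eef_rot: [[0.998, -0.058, -0.001], [-0.058, -0.998, 0.002], [-0.001, -0.002, -1.0]]
force: [0.2, 0.1, -0.4]
width: 0.085
gripper_force: 0.0
yel px [325.374  178.8171] centre [ 0.4586 -0.347 ] size mm [35. 97.] ang of long -3.36
yel px [608.0247  59.4938] centre [ 0.5573 -0.605 ] size mm [17. 64.] ang of long 82.39
t 9.5833 pos [ 0.4578 -0.3444  0.2167] yaw -3.27 w 0.0852 F [ 0.5 -0.4  0.5]
shift cm [ 0.12  0.18 18.62] roll -0.05 dist 0.18616247186267165
```

```bash
python3 -m crank '[[0.1,0.22,4,0,1],[0.1,0.22,8,0,1],[0.1,0.22,12,0,1],[0.1,0.22,15,0,1],[0.1,0.22,17.3,0,1],[0.1,0.22,18.6,0,1],[0.1,0.22,18.6,0,1],[0.1,0.22,18.6,0,0],[0.1,0.22,18.6,0,0],[0.1,0.22,18.6,0,0],[0.1,0.22,18.6,0,0],[0.1,0.22,18.6,0,0],[0.1,0.22,18.6,0,0],[0.1,0.22,18.6,0,0]]' 45; python3 plan.py 0.4587 -0.346 0.255 4.9
python3 -m crank '[[0,0,-2,0,0],[0,0,-5,0,0],[0,0,-9,0,0],[0,0,-13,0,0],[0,0,-17,0,0],[0,0,-20,0,0],[0,0,-22.5,-1,0],[0,0,-22.5,-1.6,0],[0,0,-22.5,-1.6,0],[0,0,-22.5,-1.6,0]]'; python3 plan.py 0.541 0.0405 0.255 4.9
```

```text
time_s: 10.75
position: [0.4593, -0.3491, 0.0329]
eef_rot: [[0.998, -0.06, 0.002], [-0.06, -0.998, -0.001], [0.002, 0.001, -1.0]]
force: [-0.6, 2.1, 6.5]
width: 0.0369
gripper_force: 46.0
t 10.75 pos [ 0.4593 -0.3491  0.0329] yaw -3.41 w 0.0369 F [-0.6  2.1  6.5]
shift cm [ -0.03  -0.28 -22.21] roll -1.66 dist 0.22215292663263314
time_s: 11.58
position: [0.4574, -0.3485, 0.2556]
eef_rot: [[0.997, 0.078, -0.001], [0.078, -0.997, 0.001], [-0.001, -0.001, -1.0]]
force: [-0.2, 0.5, -2.2]
width: 0.0368
gripper_force: 46.1
t 11.5833 pos [ 0.4574 -0.3485  0.2556] yaw 4.49 w 0.0368 F [-0.2  0.5 -2.2]
shift cm [ 11.37 -38.13   0.08] roll -0.08 dist 0.39789439847175856
```

```bash
python3 -m crank '[[1,-3.4,0,0,0],[2.1,-7.2,0,0,0],[3.2,-11,0,0,0],[4.4,-14.8,0,0,0],[5.5,-18.6,0,0,0],[6.6,-22.4,0,-0.1,0],[7.7,-26.2,0,-0.1,0],[8.8,-30,0,-0.1,0],[9.9,-33.6,0,-0.1,0],[10.8,-36.6,0,-0.1,0],[11.2,-38,0,-0.1,0],[11.2,-38.1,0,-0.1,0],[11.2,-38.1,3,-0.1,0],[11.2,-38.1,5.5,-0.1,0],[11.2,-38.1,6,-0.1,0],[11.2,-38.1,6,-0.1,0],[11.2,-38.1,6,-0.1,0],[11.2,-38.1,6,-0.1,0]]'
python3 chk.py; python3 plan.py 0.5388 0.0405 0.166 4.9
```

```text
time_s: 13.08
position: [0.5405, 0.0395, 0.1976]
eef_rot: [[0.996, 0.087, 0.002], [0.087, -0.996, 0.0], [0.002, 0.0, -1.0]]
force: [0.4, 0.9, -1.6]
width: 0.037
gripper_force: 46.2
[0.5406 0.0397 0.1978] [ 0.644   0.5273 -2.5864]
195 230 369 top [0.5855 0.0525]
220 230 368 top [0.5757 0.0521]
240 230 365 top [0.5674 0.0521]
blue px [323.0714 146.2232] centre [0.5829 0.0441] size mm [19. 32.] ang of long -85.0
t 13.1333 pos [0.5406 0.0397 0.1978] yaw 5.03 w 0.0368 F [ 0.6  0.5 -2.6]
shift cm [-0.18 -0.1   3.18] roll 0.03 dist 0.03190050611967131
```

```bash
python3 - <<'E'
from m import *
c=snap('wrist'); save(c,'w6.png'); s=ctrl.read_state(); p=np.array(s['position']); print(p)
for v,u in((191,322.5),(220,322)): print(ray(c,u,v,p[2]+.041))
print('blue left visible strip'); blobs(c,'blue',.066,100)
E
```

```text
[0.5405 0.0398 0.1978]
[0.5878 0.0444 0.2388]
[0.5764 0.0436 0.2388]
blue left visible strip
blue px [323.1429 146.3125] centre [0.579  0.0434] size mm [21. 35.] ang of long -86.09
blue px [53.5699 91.172 ] centre [0.6073 0.2859] size mm [ 8. 33.] ang of long 12.71
```

View pics/w6.png

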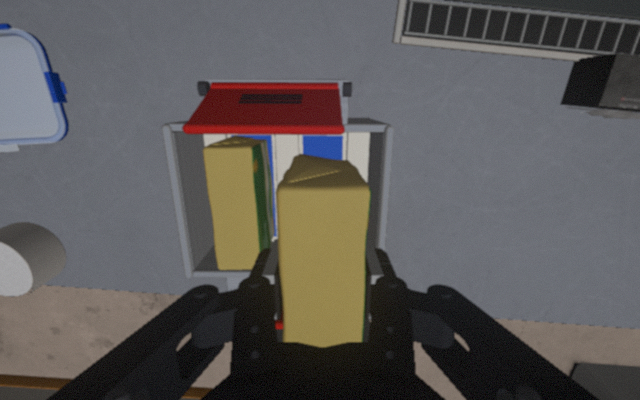

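The pack hangs in line with the right lane: lane strip at (323,146), pack top end at (322,191). Pack a sits at (240,200). I'll lower slowly.

```bash
python3 -m crank '[[-0.1,0,2,0,0],[-0.1,0,4,0,0],[-0.1,0,6,0,0],[-0.1,0,7.5,0,0],[-0.1,0,8.5,0,0],[-0.1,0,9.2,0,0],[-0.1,0,9.8,0,0],[-0.1,0,10.4,0,0],[-0.1,0,11,0,0],[-0.1,0,11.6,0,0],[-0.1,0,11.6,0,0],[-0.1,0,11.6,0,0],[-0.1,0,11.6,0,0]]'; python3 plan.py 0.5388 0.0405 0.065 4.9
```

```text
time_s: 14.27
position: [0.5385, 0.0397, 0.0805]
eef_rot: [[0.996, 0.088, -0.0], [0.088, -0.996, -0.0], [-0.0, 0.0, -1.0]]
force: [-0.5, -0.9, -1.3]
width: 0.037
gripper_force: 46.3
t 14.2667 pos [0.5385 0.0397 0.0805] yaw 5.07 w 0.037 F [-0.5 -0.9 -1.3]
shift cm [ 0.04 -0.07  1.55] roll 0.03 dist 0.015529270823801173
```

```bash
python3 -m crank '[[0,0,0.4,0,0],[0,0,0.8,0,0],[0,0,1.2,0,0],[0,0,1.2,0,0],[0,0,1.2,0,0]]'; python3 plan.py 0.5388 0.0405 0.065 4.9
```

```text
time_s: 14.68
position: [0.54, 0.04, 0.0713]
eef_rot: [[0.996, 0.088, 0.003], [0.088, -0.996, -0.001], [0.003, 0.001, -1.0]]
force: [-5.1, 0.6, 18.3]
width: 0.037
gripper_force: 50.0
t 14.6833 pos [0.54   0.04   0.0713] yaw 5.07 w 0.037 F [-5.1  0.6 18.3]
shift cm [-0.11 -0.06  0.63] roll 0.03 dist 0.006382059943419305
```

There is an 18 N contact, probably a finger linkage on the rim. I'll back off and release from there, about 1 cm above equilibrium, which is a gentle drop on the spring.

```bash
python3 -m crank '[[0,0,-0.5,0,0],[0,0,-0.5,0,0],[0,0,-0.5,0,0]]'; python3 - <<'E'
from h import *
s=ctrl.read_state(); print(s['force'],s['position'])
save(snap('wrist'),'w7.png'); save(snap('top'),'top7.png')
c=cv2.imread('pics/top7.png')[160:250,230:330]; w=cv2.imread('pics/w7.png')
cv2.imwrite('pics/v7.png',np.vstack([cv2.resize(w,(480,300)),cv2.resize(c,(480,290))]))
E
```

```text
time_s: 14.93
position: [0.5392, 0.0399, 0.0734]
eef_rot: [[0.996, 0.089, 0.002], [0.089, -0.996, 0.0], [0.002, -0.0, -1.0]]
force: [0.7, -0.0, -1.3]
width: 0.037
gripper_force: 46.6
[ 0.69517425 -0.03473987 -1.30434036] [0.53919693 0.03990624 0.07341088]
```

View pics/v7.png

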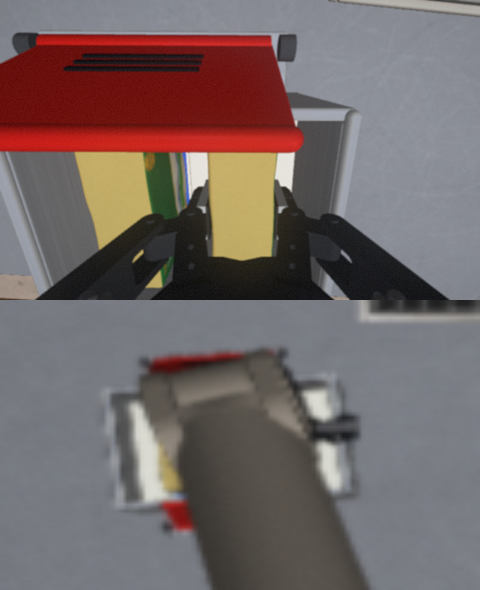

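The wrist view shows the pack between its fingers in the lane at (242,200), with the right-hand linkage spread over the right wall near (340,230). The force is clean again, so I'll release with a small opening.

```bash
python3 -m crank '[[0,0,0,0,0.48],[0,0,0,0,0.52],[0,0,0,0,0.52],[0,0,-0.2,0,0.52],[0,0,-0.2,0,0.52],[0,0,-0.2,0,0.52]]';  python3 -m crank '[[0,0,-0.5,0,0.52],[0,0,-1.5,0,0.52],[0,0,-3,0,0.52],[0,0,-6,0,0.52],[0,0,-10,0,0.52],[0,0,-14,0,0.5],[0,0,-18,0,0.2],[0,0,-19,0,0],[0,0,-19,0,0],[0,0,-19,0,0]]'
python3 - <<'E'
from m import *
c=snap('wrist'); save(c,'w8.png')
blobs(c,'yel',.105,300); blobs(c,'red',.14,300)
a=np.radians(4.85); ux=np.array([np.cos(a),np.sin(a)]); C=np.array([.536,.0739])
print('press front',C-ux*.070,'back',C+ux*.070)
E
python3 plan.py 0.6057 0.0798 0.2 4.9
```

```text
time_s: 15.53
position: [0.5386, 0.0395, 0.0754]
eef_rot: [[0.996, 0.088, 0.0], [0.088, -0.996, -0.0], [0.0, 0.0, -1.0]]
force: [-0.4, 0.9, -0.2]
width: 0.0451
gripper_force: 0.0
time_s: 16.37
position: [0.5386, 0.0398, 0.2661]
eef_rot: [[0.996, 0.088, 0.002], [0.088, -0.996, -0.0], [0.002, 0.0, -1.0]]
force: [-0.7, -0.9, 0.2]
width: -0.0001
gripper_force: 0.0
yel px [321.9264 176.0433] centre [0.5393 0.0407] size mm [34. 96.] ang of long 4.65
yel px [260.794  174.3348] centre [0.5352 0.1062] size mm [34. 97.] ang of long 5.06
red px [284.2683 104.9094] centre [0.6122 0.085 ] size mm [ 30. 102.] ang of long -84.43
press front [0.4663 0.068 ] back [0.6057 0.0798]
t 16.4167 pos [0.5377 0.0396 0.2646] yaw 5.08 w -0.0001 F [ 0.1  0.1 -0.7]
shift cm [ 7.14 -3.41  6.45] roll 0.04 dist 0.10205233154257298
```

View pics/w8.png

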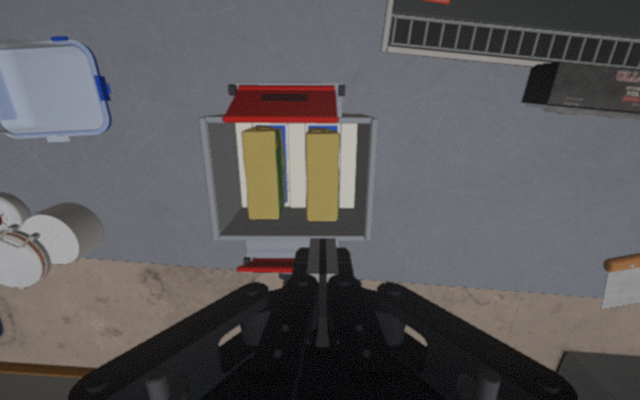

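Both packs stand in their lanes at (263,174) and (322,176), sunk below the rim, with both tabs open. I'll press the back tab first.

```bash
python3 -m crank '[[3,-1.7,0,0,0],[7,-3.4,0,0,0],[7.1,-3.4,0,0,0],[7.1,-3.4,3,0,0],[7.1,-3.4,6,0,0],[7.1,-3.4,7.5,0,0],[7.1,-3.4,8.5,0,0],[7.1,-3.4,9.5,0,0],[7.1,-3.4,10.5,0,0],[7.1,-3.4,11.5,0,0],[7.1,-3.4,12.3,0,0],[7.1,-3.4,13,0,0],[7.1,-3.4,13.6,0,0],[7.1,-3.4,14,0,0],[7.1,-3.4,14.2,0,0],[7.1,-3.4,14.2,0,0],[7.1,-3.4,14.2,0,0]]'
```

```text
time_s: 17.83
position: [0.6052, 0.08, 0.124]
eef_rot: [[0.996, 0.088, -0.003], [0.088, -0.996, -0.001], [-0.003, 0.0, -1.0]]
force: [-5.9, -0.5, 11.8]
width: 0.0002
gripper_force: 6.2
```

```bash
python3 -m crank '[[0,0,0.15,0,0],[0,0,0.15,0,0],[0,0,0.15,0,0],[0,0,-2,0,0],[0,0,-5,0,0],[0,0,-9,0,0],[0,0,-12,0,0],[0,0,-12,0,0]]'; python3 plan.py 0.4663 0.068 0.1225 4.9
```

```text
time_s: 18.5
position: [0.6103, 0.0808, 0.2496]
eef_rot: [[0.996, 0.088, 0.012], [0.088, -0.996, 0.002], [0.012, -0.001, -1.0]]
force: [-0.2, -0.4, 0.6]
width: -0.0
gripper_force: 0.0
t 18.5 pos [0.6103 0.0808 0.2496] yaw 5.05 w -0.0 F [-0.2 -0.4  0.6]
shift cm [-14.61   0.02  12.54] roll 0.03 dist 0.19251979988786594
```

```bash
python3 -m crank '[[-4,0,0,0,0],[-8,0,0,0,0],[-12,0,0,0,0],[-14,0,0,0,0],[-14,0,0,0,0],[-14,0,0,0,0],[-14,0,0,0,0]]' >/dev/null; python3 plan.py 0.4663 0.068 0.122 4.9; python3 - <<'E'
from m import *
c=snap('top'); blobs(c,'red',.124,20)
E
```

```text
t 19.0833 pos [0.4677 0.0675 0.243 ] yaw 5.06 w 0.0001 F [-0.1  0.2 -0.3]
shift cm [-0.14 -0.07 12.1 ] roll 0.03 dist 0.12096510084158747
red px [285.3929 225.3571] centre [0.4577 0.0432] size mm [24. 35.] ang of long -81.69
red px [434.0465 190.6047] centre [ 0.5675 -0.4794] size mm [37. 59.] ang of long 81.61
red px [274.7403 185.2078] centre [0.5979 0.0779] size mm [59. 87.] ang of long -85.41
```

The back tab now shows its full 59 x 87 mm, so it lies flat. Now the front tab.

```bash
python3 -m crank '[[-0.1,0,3,0,0],[-0.1,0,4.5,0,0],[-0.1,0,5.5,0,0],[-0.1,0,6.5,0,0],[-0.1,0,7.5,0,0],[-0.1,0,8.5,0,0],[-0.1,0,9.5,0,0],[-0.1,0,10.3,0,0],[-0.1,0,11,0,0],[-0.1,0,11.6,0,0],[-0.1,0,12,0,0],[-0.1,0,12.2,0,0],[-0.1,0,12.2,0,0],[-0.1,0,12.3,0,0],[-0.1,0,12.3,0,0]]'
```

```text
time_s: 20.38
position: [0.4666, 0.0677, 0.1236]
eef_rot: [[0.996, 0.088, 0.001], [0.088, -0.996, -0.001], [0.001, 0.001, -1.0]]
force: [-6.9, -1.7, 30.6]
width: -0.0001
gripper_force: 14.8
```

```bash
python3 -m crank '[[0,0,-2,0,0],[0,0,-5,0,0],[0,0,-9,0,0],[0,0,-13,0,0],[0,0,-16,0,0],[0,4,-16,0,0],[0,8,-16,0,0],[0,12,-16,0,0],[0,16,-16,0,0],[0,20,-16,0,0],[0,24,-16,0,0],[0,24,-16,0,0],[0,24,-16,0,0]]'
python3 - <<'E'
from m import *
c=snap('top'); save(c,'top9.png'); blobs(c,'red',.124,20); blobs(c,'yel',.105,20)
s=snap('scene'); 
cv2.imwrite('pics/v9.png',np.vstack([cv2.resize(c['img'][160:250,230:340,::-1],(360,295),interpolation=cv2.INTER_CUBIC),cv2.resize(s['img'][140:230,230:340,::-1],(360,295),interpolation=cv2.INTER_CUBIC)]))
E
```

```text
time_s: 21.47
position: [0.4853, -0.174, 0.2785]
eef_rot: [[0.997, 0.083, -0.004], [0.083, -0.997, 0.001], [-0.004, -0.001, -1.0]]
force: [0.8, 1.3, 0.3]
width: -0.0001
gripper_force: 0.0
red px [277.9744 220.9744] centre [0.473  0.0681] size mm [59. 87.] ang of long -85.95
red px [433.4286 190.7755] centre [ 0.5674 -0.4796] size mm [36. 59.] ang of long 81.63
red px [274.5769 185.359 ] centre [0.5981 0.0779] size mm [59. 87.] ang of long -85.94
yel px [267.4074 204.3519] centre [0.5352 0.1052] size mm [34. 68.] ang of long 5.65
yel px [483.2254 195.5775] centre [ 0.5499 -0.6538] size mm [ 23. 114.] ang of long 81.62
yel px [287.7391 202.8406] centre [0.5372 0.0384] size mm [34. 96.] ang of long 6.4
```

View pics/v9.png

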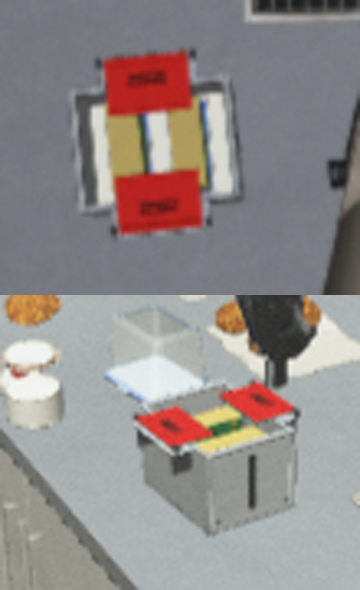

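Both tabs lie flat over the pack ends, at (148,85) and (160,200) in the top crop. The packs are sunk in their lanes, the jars haven't moved and the arm is clear, so I'll hand in.

```bash
python3 -c "
from rig import ctrl
print(ctrl.close_job())"
```

```text
the job is handed in; nothing more can be done
None
```

Job handed in at about 22 s: in the last pictures both packs stand in their lanes with the tray sunk, both red tabs lie flat and the jars are untouched; while lowering pack b the gripper touched the lift once at about 18 N (under the 40 N limit), and the hand-in returned no verdict.

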